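Click the parts dial to its third pocket and hold the shutter open

TASK

On the packing bench stands a round parts dial with a black press-turn knob on top. Press the knob fully down at its home position, turn it clockwise (seen from above) through the clicks to the third stop without running on towards the fourth, and finish while still holding the knob there, pressed fully down, so that the shutter stays open on the third pocket. Leave the other things on the bench where they are.

Things in the scene. Friction and masses are not known exactly. Their poses are not given: they have to be found in the camera images.
- parts_dial: the unit's fixed grey pan, 230 mm in diameter, 30 mm high; origin at the centre of its underside on the bench, below the knob's axis, z up. Its own -x side carries a low bridge (126 mm wide, 75 mm high with the shutter) with the pick window. In the pan an aluminium dial with 15 pockets turns with the knob and sinks with it
- knob_grip (a point): middle of the black knob's grip bar, on the unit's vertical axis, 102 mm above the bench with the knob up; moves with the knob. Bar 50 mm long along x, 14 mm thick along y (pinch across y), reaching 16 mm above and below this point; it stands on a flange 60 mm across, 6 mm thick, where fingertips may rest. An aluminium line marks its -x end, which at home points to the bridge
- press (a joint): how far the knob is pressed: 0 up (sprung, and at the start), 0.007 m fully down on its end stop. The spring pushes back with about 5 N at first and 9 N fully down, and raises the knob when let go. Up, the knob is locked against turning (a few degrees of play at each stop); it turns once it is down by about 5 mm
- index (a joint): angle of knob and dial, rad: 0 at home (end stop just behind it; it starts there), growing clockwise seen from above. Clicks pull it into a stop every 24 degrees (0.419 rad): first 0.419, second 0.838, third 1.257, on to the sixth at 2.513. Getting over a click takes about 0.12 N m; it stays in a stop by itself
- shutter (a joint): the sliding steel shutter over the pick window: linked to the knob, 0 shut with the knob up, 0.028 m fully open with the knob fully down. Not to be handled
- catch_tray: bystander, leave alone: open grey tray 100 x 70 x 30 mm; origin at the middle of its underside
- tape_roll: bystander, leave alone: cardboard ring 90 mm across, 25 mm high; origin at the middle of its underside
- driver: bystander, leave alone: screwdriver lying flat, 200 mm long, 26 mm thick; origin at the middle of its underside
- oil: bystander, leave alone: white bottle 48 mm across, 110 mm high; origin at the middle of its underside
- small_bin: bystander, leave alone: open blue bin 150 x 100 x 70 mm; origin at the middle of its underside
- scanner: bystander, leave alone: black hand scanner 110 x 60 x 35 mm; origin at the middle of its underside
- spacer: bystander, leave alone: steel spacer 32 mm across, 30 mm high; origin at the middle of its underside
Not all that is in view belongs to the job. What is shaped like the parts_dial but red is not meant.

How it is judged:
By the outcome, as a careful person would: the job done as asked, in the order asked, and still so for the second after the job is handed in, while the arm keeps its last pose, push and grip.
It also fails if it takes over 40 s, if anything falls off the work surface, if the arm or the gripper's body presses on something with over 40 N, if the wrist force passes 120 N, or if a joint passes its speed limit or range.

ROBOT

A 6-joint arm with a two-finger parallel gripper is mounted at the origin on the work surface. World frame = base frame: x ahead of the robot, y to its left, z up, the work surface at z = 0. Lengths are in mm, angles in rad, forces in N, time in s.
With the tool pointing down it reaches from about 275 to 1000 mm from the base axis. Payload 8.4 kg.
Tool frame: the origin (TCP) lies at the very end of the fingers, on their centre line; the grasp point (between the pads) lies 19 mm behind it; z points along the fingers, y is the direction in which the jaws open and shut (so a half turn about z gives the same grasp; the last joint's range is limited). The gripper opens to 85 mm and grips with 20 to 120 N. Pads are 22 mm wide; open, the fingers measure 114 mm over their backs; the gripper's body (76 mm by 85 mm) begins 54 mm behind the grasp point. The pads swing forward as they close: fully open they stand 13 mm farther back than shut.
Start: joints at [1.21, 0.353, 1.633, -0, 1.155, -0.002], TCP at [219.468, 585.202, 231.281] pointing down, gripper open.
Joint ranges: [-2.63, 2.63], [-0.92, 2.1], [0.06, 2.66], [-1.3, 4.44], [0, 2.69], [-3.02, 3.02]. Speed limits (rad/s): [2.22, 2.22, 2.79, 3.14, 3.14, 3.14].

INTERFACE

Orientations are given as [roll, pitch, yaw] about the fixed x, y, z axes, in that order (R = Rz(yaw) Ry(pitch) Rx(roll)).
In Python, from rig import sense, grab_frame, sign_off, masks_of gives the robot as it stands. The module is installed in compiled form; this text tells all that it offers.
- The arm moves only by the shell command python3 -m inch 'ROWS' [FORCE]. ROWS is JSON, a list of rows, each an object of numbers: "gripper": the finger opening in m, from 0 to 0.0854; "tx", "ty", "tz": the shift along the tool's x, y, z in m; "spin": the turn about the tool's z in degrees. In form: [{"gripper": .., "tx": .., "ty": .., "tz": .., "spin": ..}, ...]. A call has exactly 8 rows; each row shifts and turns the commanded pose from where the row before left it, along the tool's axes as they then stand; what a row does not reach is not made up. A row lasts 1/10 s, in which the tool goes at most 50 mm and 8.59 degrees, less where a joint would pass 70% of its speed; a pose out of reach is approached as far as the arm can. A call is refused whole if a number of a shift passes 0.05 or a number of a turn 8.59, either way. A call with a gripper value outside its range is refused whole. The fingers move at their own pace and stop on an object; FORCE is the grip in N (left out, the last holds). Time passes only in rows, so rows that do not move let the fingers close, or fill a call up. It gives the time, the measured TCP pose, the force and the opening at its end, in the units of the state.
- sense(): the state, without advancing time (a new reading comes with each control period).
- grab_frame(name): name is "side" or "top"; returns a dict with "pixels" (420x560x3 uint8, red, green, blue), "K" (3x3 intrinsics, pixels), "extrinsics" (4x4, takes a point from camera to world coordinates). Camera axes: x right, y down, z forward; pixel columns grow to the right and rows downward; lengths in mm; the calibration is good to about 2 mm. A picture is of the moment at which its call begins. There is no depth.
- sign_off(): hands the job in, once; it reports no verdict.
Trained networks look in the newest picture that a camera, given by its name, has taken for a name from the list of things; names that differ only in an ending like _2 or _b are one class to them, and where a whole thing is asked for, a point or a joint stands for the part that bears it (a point fixed in the world has none). Each returns a list of dicts, best first, with "conf" (0 to 1); they miss things now and then, are a little off and sometimes report something else, mostly with a low value. They report only what shows in the picture. A call takes as long as a camera call. They do not tell look-alikes from the thing itself.
- masks_of(camera, target): "pixels" (420x560 bool, what is visible of it) and "centre" ([row, column] in pixels, amid what is visible of it).
The state is a dict: "clock": time; "qpos": joint angles; "qvel": joint speeds; "joint_efforts": joint torques, N m; "eef_pos": TCP position; "tcp_rot": TCP orientation; "contact_force": force on the tool from outside, world axes, zero at the start; "wrist_torque": the same for the moment, N m; "opening": opening from 0.0 (shut) to 1.0 (fully open).
Only numpy, scipy, OpenCV 4.12 (cv2) and the standard library are available. Lean on these libraries where they do the work, as an engineer would, in place of code of your own. Each camera call takes 0.05 s, during which the arm holds its last target.

## Working session

There is one attempt and no reset: what is moved stays moved. The work goes in short steps, Python scripts to look and compute and a shell command to move; the robot and the scene stay as the last step left them, time stands still between calls to the robot, and variables do not carry over. Pictures are saved under pics/ and viewed, and the job is handed in when it is done.

```bash
mkdir -p pics; ls; python3 - <<'E'
from rig import *
import cv2
s=sense(); print(s)
for n in("side","top"):
    f=grab_frame(n); cv2.imwrite(f"pics/{n}0.png",f["pixels"][:,:,::-1]); print(n,f["K"],f["extrinsics"])
    for t in("parts_dial","knob_grip"):
        for m in masks_of(n,t): print(n,t,m["conf"],m["centre"],m["pixels"].sum())
E
```

```text
pics
{'clock': 0.0, 'qpos': array([ 1.20959547e+00,  3.53654111e-01,  1.63414655e+00, -1.35357353e-05,
        1.15521351e+00, -2.38448840e-03]), 'qvel': array([-7.39974861e-05,  2.57781108e-04,  3.48472833e-04,  9.44296287e-05,
        1.37939624e-03,  4.15208689e-04]), 'joint_efforts': array([-8.33275881e-04, -6.05247545e+01, -3.42065299e+01, -1.24833496e-04,
        9.49390931e-03,  7.51240009e-06]), 'eef_pos': array([219.30111306, 584.74053703, 230.55265369]), 'tcp_rot': array([-3.14017111e+00,  8.98618372e-06,  2.78278177e+00]), 'contact_force': array([-0.40131817,  0.11210618, -0.60438808]), 'wrist_torque': array([0.01718466, 0.03111888, 0.02156122]), 'opening': 0.9985649692000286}
side [[433.13503783   0.         280.41274756]
 [  0.         433.13503783 215.11687035]
 [  0.           0.           1.        ]] [[ 9.99239269e-01 -2.23855078e-02  3.19338738e-02  4.53417882e+02]
 [-3.78634395e-02 -7.52998563e-01  6.56931902e-01 -7.58975185e+02]
 [ 9.34040690e-03 -6.57641280e-01 -7.53273326e-01  9.73744575e+02]
 [ 0.00000000e+00  0.00000000e+00  0.00000000e+00  1.00000000e+00]]
si
[... 254 characters left out ...]
p 0.7 [172.3, 200.4] 2172
side knob_grip 0.55 [197.6, 311.7] 2400
top [[490.93426858   0.         282.08086948]
 [  0.         490.93426858 213.01079439]
 [  0.           0.           1.        ]] [[-2.55208388e-02 -9.95590955e-01  9.02626037e-02  3.96682423e+02]
 [-9.99673068e-01  2.52753758e-02 -3.86161733e-03  1.62879771e+01]
 [ 1.56317006e-03 -9.03316457e-02 -9.95910513e-01  1.45028492e+03]
 [ 0.00000000e+00  0.00000000e+00  0.00000000e+00  1.00000000e+00]]
top parts_dial 0.89 [317.6, 199.0] 5461
top parts_dial 0.7 [194.4, 239.8] 4803
top parts_dial 0.59 [175.3, 400.1] 4821
top knob_grip 0.92 [189.8, 241.9] 3293
top knob_grip 0.6 [310.6, 202.0] 3461
top knob_grip 0.56 [170.2, 404.9] 3168
```

View pics/side0.png

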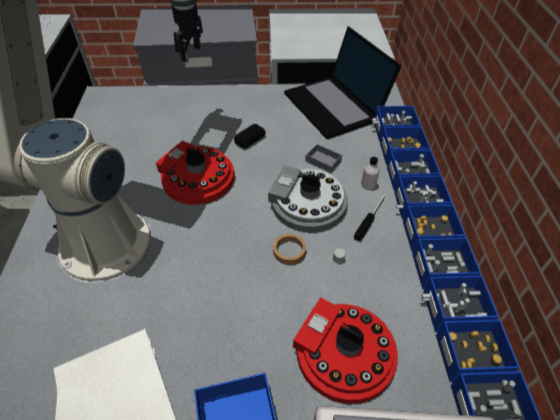

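View pics/top0.png

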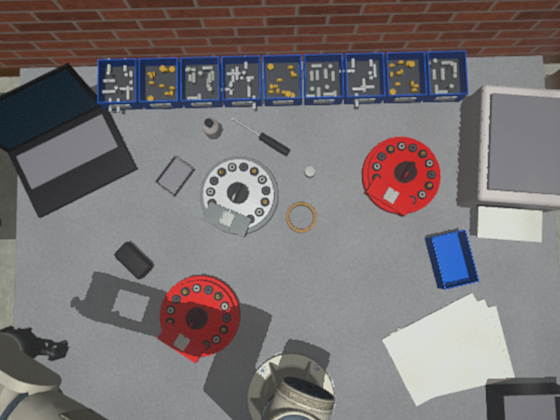

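Both pictures show three dials. In top they are grey/aluminium at (row 192, col 240), red at (315, 200) and red at (175, 402). In side they are grey at (195, 310), red at (170, 197) and red at (350, 347). Only the grey one fits, because the red ones are ruled out. I'll confirm with an enlarged crop and measure.

```bash
cat > h.py <<'E'
import numpy as np, cv2
from rig import *
def onplane(f,rc,z):
    K,T=f["K"],f["extrinsics"]; d=T[:3,:3]@np.linalg.solve(K,[rc[1],rc[0],1.]); o=T[:3,3]
    return o+d*(z-o[2])/d[2]
def proj(f,p):
    T=np.linalg.inv(f["extrinsics"]); c=T[:3,:3]@np.asarray(p,float)+T[:3,3]; u=f["K"]@c; return u[:2]/u[2]
def tri(fs,rcs):
    A=[];b=[]
    for f,rc in zip(fs,rcs):
        T=f["extrinsics"]; d=T[:3,:3]@np.linalg.solve(f["K"],[rc[1],rc[0],1.]); d/=np.linalg.norm(d)
        P=np.eye(3)-np.outer(d,d); A.append(P); b.append(P@T[:3,3])
    return np.linalg.lstsq(np.vstack(A),np.hstack(b),rcond=None)[0]
E
python3 - <<'E'
from h import *
f=grab_frame("top"); g=grab_frame("side")
def crop(f,r,c,h,w,k,n):
    cv2.imwrite(n,cv2.resize(f["pixels"][r:r+h,c:c+w,::-1],None,fx=k,fy=k,interpolation=cv2.INTER_CUBIC))
a=cv2.resize(f["pixels"][145:245,190:290,::-1],None,fx=4,fy=4,interpolation=cv2.INTER_CUBIC)
b=cv2.resize(g["pixels"][140:240,260:360,::-1],None,fx=4,fy=4,interpolation=cv2.INTER_CUBIC)
cv2.imwrite("pics/crop1.png",np.hstack([a,b]))
for t in("top","side"):
    F=f if t=="top" else g
    for m in masks_of(t,"parts_dial"):
        r,c=m["centre"]
        if abs(r-195)<12 and (abs(c-240)<15 or abs(c-307)<15): 
            print(t,m["conf"],m["centre"],onplane(F,m["centre"],30))
# knob masks bounding
E
```

```text
top 0.93 [194.7, 236.8] [582.32210769 141.33494921  30.        ]
side 0.74 [202.5, 306.6] [573.06583269 111.46856275  30.        ]
```

View pics/crop1.png

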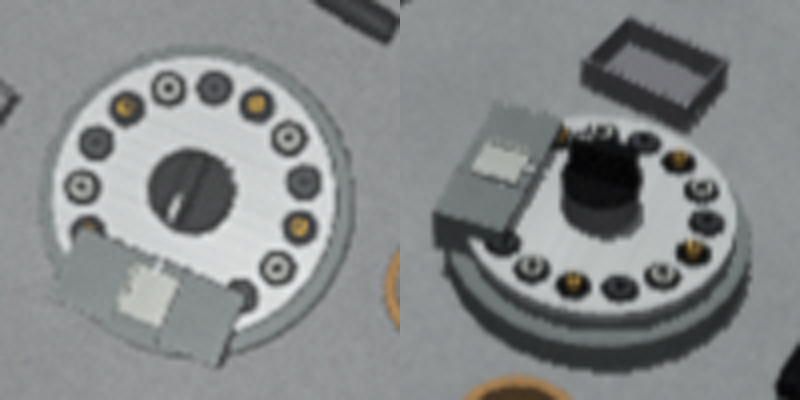

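The crop confirms the grey pan with an aluminium dial. The knob is at top (193, 238), and its aluminium line points down-left to the bridge. Next I'll measure the axis and yaw.

```bash
python3 - <<'E'
from h import *
f=grab_frame("top"); g=grab_frame("side")
# flange/knob dark blob in top
im=f["pixels"].astype(int); v=im.max(2)
sub=np.zeros(v.shape,bool); sub[178:208,222:255]=True
m=(v<110)&sub
n,l,st,ce=cv2.connectedComponentsWithStats(m.astype(np.uint8)); i=1+np.argmax(st[1:,4]); print(st[i],ce[i])
p=onplane(f,ce[i][::-1],86); print("flange top",p)
# dial bright outline? bridge rect from metric warp at z=75
def warp(f,c,z,half,s,u=None):
    xs=np.arange(-half,half,s); 
    mx=np.zeros((len(xs),len(xs)),np.float32); my=mx.copy()
    for a,X in enumerate(xs[::-1]):
        for b,Y in enumerate(xs[::-1]):
            q=proj(f,[c[0]+X,c[1]+Y,z]); mx[a,b],my[a,b]=q
    return cv2.remap(f["pixels"],mx,my,cv2.INTER_CUBIC)[:,:,::-1]
w=warp(f,p,75,140,.7); w2=warp(f,p,112,45,.225)
cv2.imwrite("pics/w1.png",np.hstack([w,w2]))
w=warp(g,p,75,140,.7); w2=warp(g,p,118,45,.225)
cv2.imwrite("pics/w2.png",np.hstack([w,w2]))
# pan ellipse fit: outer rim top z=30 using mask
for m_ in masks_of("top","parts_dial"):
    if abs(m_["centre"][1]-237)<12 and abs(m_["centre"][0]-195)<12:
        c=max(cv2.findContours(m_["pixels"].astype(np.uint8),0,1)[0],key=len)[:,0,:]
        P=np.array([onplane(f,(y,x),25)[:2] for x,y in c]); 
        up=P[P[:,0]>p[0]-20]   # far from bridge
        cc,r=cv2.minEnclosingCircle(up.astype(np.float32)); 
        A=np.c_[2*up,np.ones(len(up))]; s=np.linalg.lstsq(A,(up**2).sum(1),rcond=None)[0]; print("pan",s[:2],np.sqrt(s[2]+s[:2]@s[:2]))
for n in("top","side"):
  for m_ in masks_of(n,"knob_grip"): print(n,m_["conf"],m_["centre"],m_["pixels"].sum())
print(proj(f,[*p[:2],86]),proj(g,[*p[:2],86]),proj(g,[*p[:2],118]))
E
```

```text
[227 182  22  21 337] [237.58160237 192.13649852]
flange top [582.18004902 134.09206662  86.        ]
pan [581.72007083 135.48006354] 112.38123590234098
top 0.97 [171.2, 407.8] 3159
top 0.96 [313.6, 201.6] 3516
top 0.9 [193.4, 240.5] 3122
top 0.48 [188.7, 240.6] 3144
side 0.77 [350.9, 356.5] 5363
side 0.63 [170.5, 201.5] 2183
side 0.59 [196.2, 313.7] 2394
[237.58160237 192.13649852] [310.17921614 183.63590796] [310.86479995 175.64342488]
```

View pics/w1.png

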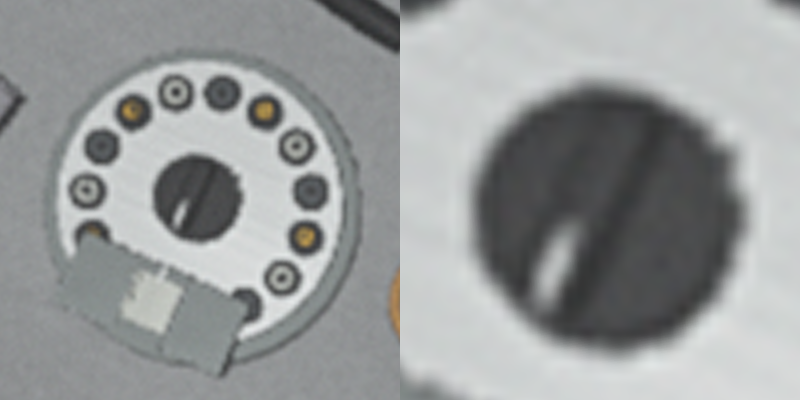

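View pics/w2.png

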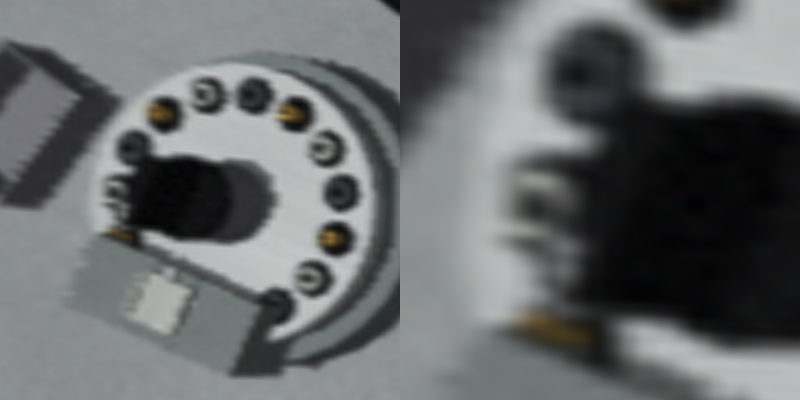

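Axis is about (582, 135). The knob mask, pan circle (radius 112 against the expected 115) and side-view projection agree within 2 mm. Dial yaw is about -22°, so bar y points at about 68°; the tool's y is already at 69.4°. I'll travel at the present height.

```bash
python3 -m inch '[{"gripper":0.06,"tx":-0.031,"ty":-0.018,"tz":0,"spin":0},{"gripper":0.06,"tx":-0.031,"ty":-0.018,"tz":0,"spin":0},{"gripper":0.06,"tx":-0.031,"ty":-0.018,"tz":0,"spin":0},{"gripper":0.06,"tx":-0.031,"ty":-0.018,"tz":0,"spin":0},{"gripper":0.06,"tx":-0.031,"ty":-0.018,"tz":0,"spin":0},{"gripper":0.06,"tx":-0.031,"ty":-0.018,"tz":0,"spin":0},{"gripper":0.06,"tx":-0.031,"ty":-0.018,"tz":0,"spin":0},{"gripper":0.06,"tx":-0.031,"ty":-0.018,"tz":0,"spin":0}]' 60
python3 -m inch '[{"gripper":0.06,"tx":-0.031,"ty":-0.018,"tz":0,"spin":0},{"gripper":0.06,"tx":-0.031,"ty":-0.018,"tz":0,"spin":0},{"gripper":0.06,"tx":-0.031,"ty":-0.018,"tz":0,"spin":0},{"gripper":0.06,"tx":-0.031,"ty":-0.018,"tz":0,"spin":0},{"gripper":0.06,"tx":-0.031,"ty":-0.018,"tz":0,"spin":0},{"gripper":0.06,"tx":-0.031,"ty":-0.018,"tz":0,"spin":0},{"gripper":0.06,"tx":-0.031,"ty":-0.018,"tz":0,"spin":0},{"gripper":0.06,"tx":0,"ty":0,"tz":0,"spin":1.4}]'
cat > rem.py <<'E'
from h import *
s=sense(); y=s["tcp_rot"][2]; e=np.array([582,135])-s["eef_pos"][:2]
c,n=np.cos(y),np.sin(y)
print(s["clock"],s["eef_pos"],np.degrees(s["tcp_rot"]),"tx",e@[c,n],"ty",e@[n,-c],"F",s["contact_force"],"T",s["wrist_torque"],"open",s["opening"]*85.4,"q",s["qpos"].round(2))
E
python3 rem.py
```

```text
clock: 1.55
eef_pos: [401.9, 362.2, 231.5]
tcp_rot: [3.141, 0.0, 2.783]
contact_force: [1.3, 0.3, 1.1]
opening: 0.701
clock: 2.35
eef_pos: [562.4, 166.2, 231.4]
tcp_rot: [-3.141, 0.002, 2.755]
contact_force: [0.3, 0.4, 0.1]
opening: 0.705
2.35 [562.41208945 166.23549374 231.38491751] [-1.79991859e+02  9.44382713e-02  1.57850397e+02] tx -29.918974185042273 ty -21.54523828272184 F [0.29605994 0.44611585 0.09459321] T [ 0.03701335 -0.00548857 -0.00896728] open 60.235918754174314 q [ 0.29  0.29  1.72 -0.    1.13 -0.9 ]
```

```bash
python3 -m inch '[{"gripper":0.06,"tx":-0.015,"ty":-0.011,"tz":0,"spin":0},{"gripper":0.06,"tx":-0.015,"ty":-0.0105,"tz":0,"spin":0},{"gripper":0.06,"tx":0,"ty":0,"tz":0.025,"spin":0},{"gripper":0.06,"tx":0,"ty":0,"tz":0.025,"spin":0},{"gripper":0.06,"tx":0,"ty":0,"tz":0.025,"spin":0},{"gripper":0.06,"tx":0,"ty":0,"tz":0.025,"spin":0},{"gripper":0.06,"tx":0,"ty":0,"tz":0,"spin":0},{"gripper":0.06,"tx":0,"ty":0,"tz":0,"spin":0}]'
python3 rem.py; python3 - <<'E'
from h import *
g=grab_frame("side");f=grab_frame("top")
a=cv2.resize(f["pixels"][145:245,190:290,::-1],None,fx=4,fy=4,interpolation=cv2.INTER_CUBIC)
b=cv2.resize(g["pixels"][120:220,260:360,::-1],None,fx=4,fy=4,interpolation=cv2.INTER_CUBIC)
cv2.imwrite("pics/c2.png",np.hstack([a,b]))
E
```

```text
clock: 3.15
eef_pos: [579.8, 138.0, 131.5]
tcp_rot: [-3.141, -0.001, 2.758]
contact_force: [0.1, -0.3, 0.7]
opening: 0.7
3.15 [579.82064729 138.04378587 131.52057206] [-1.79979531e+02 -3.21369146e-02  1.58044963e+02] tx -3.1593079045032657 ty -2.0082291314048444 F [ 0.10205104 -0.30855255  0.7462864 ] T [-0.00872763 -0.0009244   0.05364101] open 59.820577344854684 q [ 0.23  0.42  1.78  0.    0.94 -0.96]
```

View pics/c2.png

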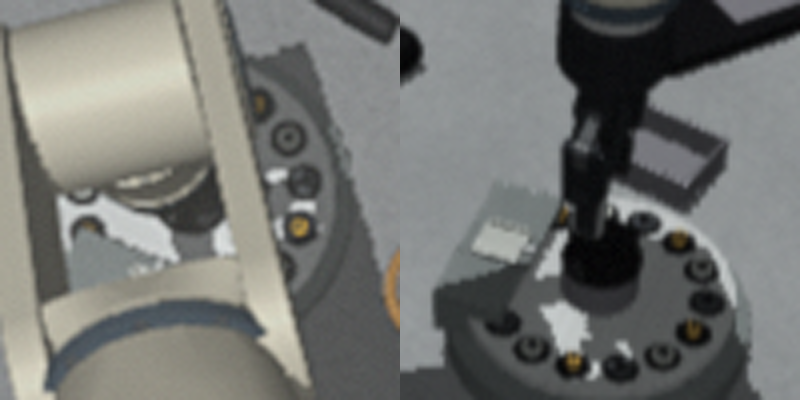

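The side crop shows the fingers straddling the knob bar at about (590, 215) and clear of it. I'll correct the few mm and go down to just above the flange.

```bash
python3 -m inch '[{"gripper":0.06,"tx":-0.003,"ty":-0.002,"tz":0,"spin":0},{"gripper":0.06,"tx":0,"ty":0,"tz":0.01,"spin":0},{"gripper":0.06,"tx":0,"ty":0,"tz":0.01,"spin":0},{"gripper":0.06,"tx":0,"ty":0,"tz":0.01,"spin":0},{"gripper":0.06,"tx":0,"ty":0,"tz":0.01,"spin":0},{"gripper":0.06,"tx":0,"ty":0,"tz":0,"spin":0},{"gripper":0.06,"tx":0,"ty":0,"tz":0,"spin":0},{"gripper":0.06,"tx":0,"ty":0,"tz":0,"spin":0}]'
python3 rem.py
python3 -m inch '[{"gripper":0.03,"tx":0,"ty":0,"tz":0,"spin":0},{"gripper":0.025,"tx":0,"ty":0,"tz":0,"spin":0},{"gripper":0.02,"tx":0,"ty":0,"tz":0,"spin":0},{"gripper":0.018,"tx":0,"ty":0,"tz":0,"spin":0},{"gripper":0.018,"tx":0,"ty":0,"tz":0,"spin":0},{"gripper":0.018,"tx":0,"ty":0,"tz":0,"spin":0},{"gripper":0.018,"tx":0,"ty":0,"tz":0,"spin":0},{"gripper":0.018,"tx":0,"ty":0,"tz":0,"spin":0}]' 30
python3 rem.py
```

```text
clock: 4.05
eef_pos: [582.1, 135.1, 91.5]
tcp_rot: [3.141, 0.0, 2.758]
contact_force: [-0.0, 1.1, 0.5]
opening: 0.701
4.05 [582.11726282 135.08453539  91.49649299] [1.79988913e+02 1.79615720e-02 1.58049665e+02] tx 0.07716267143039714 ty -0.12224043185685085 F [-0.02061923  1.11907392  0.50443953] T [ 0.00965937 -0.0096747   0.03057819] open 59.86663201340065 q [ 0.23  0.47  1.8  -0.    0.86 -0.96]
clock: 4.85
eef_pos: [581.9, 135.0, 91.3]
tcp_rot: [-3.142, -0.0, 2.758]
contact_force: [-0.6, -0.3, 0.4]
opening: 0.214
4.85 [581.86122181 134.97972969  91.27921307] [-1.79998675e+02 -9.01266831e-05  1.58043797e+02] tx -0.12113357079456565 ty 0.07068895694271803 F [-0.63436046 -0.28150811  0.3728869 ] T [-0.00953972  0.00743157 -0.0566366 ] open 18.304751378259816 q [ 0.23  0.47  1.8  -0.    0.86 -0.96]
```

```bash
python3 -m inch '[{"gripper":0.01,"tx":0,"ty":0,"tz":0,"spin":0},{"gripper":0.0,"tx":0,"ty":0,"tz":0,"spin":0},{"gripper":0.0,"tx":0,"ty":0,"tz":0,"spin":0},{"gripper":0.0,"tx":0,"ty":0,"tz":0,"spin":0},{"gripper":0.0,"tx":0,"ty":0,"tz":0,"spin":0},{"gripper":0.0,"tx":0,"ty":0,"tz":0,"spin":0},{"gripper":0.0,"tx":0,"ty":0,"tz":0,"spin":0},{"gripper":0.0,"tx":0,"ty":0,"tz":0,"spin":0}]' 60
python3 rem.py
```

```text
clock: 5.65
eef_pos: [582.2, 135.5, 91.5]
tcp_rot: [3.141, 0.0, 2.758]
contact_force: [0.7, 5.3, 2.9]
opening: 0.155
5.65 [582.16208068 135.50167484  91.5182355 ] [1.79943598e+02 1.85688985e-02 1.58030080e+02] tx -0.03737603733865671 ty -0.5258809923105111 F [0.71801221 5.30756226 2.86358525] T [ 1.06043802 -0.0094933  -0.11196159] open 13.227515396002225 q [ 0.23  0.47  1.8   0.    0.86 -0.96]
```

Gripped (13 mm on the 14 mm bar), with a slight 5 N side load. I'll ease that and press.

```bash
python3 -m inch '[{"gripper":0.0,"tx":0,"ty":0.0007,"tz":0.001,"spin":0},{"gripper":0.0,"tx":0,"ty":0,"tz":0.001,"spin":0},{"gripper":0.0,"tx":0,"ty":0,"tz":0.001,"spin":0},{"gripper":0.0,"tx":0,"ty":0,"tz":0.001,"spin":0},{"gripper":0.0,"tx":0,"ty":0,"tz":0.001,"spin":0},{"gripper":0.0,"tx":0,"ty":0,"tz":0.001,"spin":0},{"gripper":0.0,"tx":0,"ty":0,"tz":0.001,"spin":0},{"gripper":0.0,"tx":0,"ty":0,"tz":0,"spin":0}]'
python3 rem.py
```

```text
clock: 6.45
eef_pos: [582.3, 135.7, 84.8]
tcp_rot: [3.141, 0.0, 2.758]
contact_force: [-1.7, 2.0, 8.9]
opening: 0.156
6.45 [582.34144044 135.69502194  84.8257147 ] [1.79987791e+02 2.14588727e-02 1.58042564e+02] tx 0.05679199364594139 ty -0.7722769809466693 F [-1.66472256  2.01430533  8.93852781] T [ 0.46464915  0.39317609 -0.03604806] open 13.348044240281109 q [ 0.23  0.48  1.81 -0.    0.85 -0.96]
```

Down about 6.7 mm at 9 N. I'll push on to find the end stop.

```bash
python3 -m inch '[{"gripper":0.0,"tx":0,"ty":0,"tz":0.001,"spin":0},{"gripper":0.0,"tx":0,"ty":0,"tz":0.0005,"spin":0},{"gripper":0.0,"tx":0,"ty":0,"tz":0,"spin":0},{"gripper":0.0,"tx":0,"ty":0,"tz":0,"spin":0},{"gripper":0.0,"tx":0,"ty":0,"tz":0,"spin":0},{"gripper":0.0,"tx":0,"ty":0,"tz":0,"spin":0},{"gripper":0.0,"tx":0,"ty":0,"tz":0,"spin":0},{"gripper":0.0,"tx":0,"ty":0,"tz":0,"spin":0}]'
python3 rem.py
```

```text
clock: 7.25
eef_pos: [582.6, 135.7, 84.4]
tcp_rot: [3.141, 0.001, 2.758]
contact_force: [-4.6, 2.6, 17.6]
opening: 0.153
7.25 [582.56317472 135.69891966  84.39412467] [1.79971310e+02 4.95187314e-02 1.58042541e+02] tx 0.26098431373166336 ty -0.8588024488537943 F [-4.57220947  2.55926738 17.58693886] T [ 0.38400167  0.92277421 -0.12647299] open 13.084385398755355 q [ 0.23  0.48  1.81 -0.    0.85 -0.96]
```

The end stop is reached: the force climbed to 17.6 N, above the 9 N spring. Now I'll turn clockwise, 24° at a time.

```bash
python3 -m inch '[{"gripper":0.0,"tx":0,"ty":0,"tz":0,"spin":4},{"gripper":0.0,"tx":0,"ty":0,"tz":0,"spin":4},{"gripper":0.0,"tx":0,"ty":0,"tz":0,"spin":4},{"gripper":0.0,"tx":0,"ty":0,"tz":0,"spin":4},{"gripper":0.0,"tx":0,"ty":0,"tz":0,"spin":4},{"gripper":0.0,"tx":0,"ty":0,"tz":0,"spin":4},{"gripper":0.0,"tx":0,"ty":0,"tz":0,"spin":0},{"gripper":0.0,"tx":0,"ty":0,"tz":0,"spin":0}]'
python3 rem.py
```

```text
clock: 8.05
eef_pos: [582.6, 135.9, 84.4]
tcp_rot: [3.14, 0.0, 2.339]
contact_force: [-3.5, 3.7, 17.5]
opening: 0.157
8.05 [582.6080831  135.92402846  84.36740858] [1.79937065e+02 2.71339260e-02 1.34037600e+02] tx -0.2415720895453247 ty -1.0794612406764017 F [-3.53788226  3.72400514 17.5111146 ] T [ 0.60401     0.83210737 -0.08005316] open 13.377972667687123 q [ 0.23  0.48  1.81  0.    0.85 -0.54]
```

```bash
python3 -m inch '[{"gripper":0.0,"tx":0,"ty":0,"tz":0,"spin":4},{"gripper":0.0,"tx":0,"ty":0,"tz":0,"spin":4},{"gripper":0.0,"tx":0,"ty":0,"tz":0,"spin":4},{"gripper":0.0,"tx":0,"ty":0,"tz":0,"spin":4},{"gripper":0.0,"tx":0,"ty":0,"tz":0,"spin":4},{"gripper":0.0,"tx":0,"ty":0,"tz":0,"spin":4},{"gripper":0.0,"tx":0,"ty":0,"tz":0,"spin":0},{"gripper":0.0,"tx":0,"ty":0,"tz":0,"spin":0}]'
python3 rem.py
python3 -m inch '[{"gripper":0.0,"tx":0,"ty":0,"tz":0,"spin":4},{"gripper":0.0,"tx":0,"ty":0,"tz":0,"spin":4},{"gripper":0.0,"tx":0,"ty":0,"tz":0,"spin":4},{"gripper":0.0,"tx":0,"ty":0,"tz":0,"spin":4},{"gripper":0.0,"tx":0,"ty":0,"tz":0,"spin":4},{"gripper":0.0,"tx":0,"ty":0,"tz":0,"spin":4},{"gripper":0.0,"tx":0,"ty":0,"tz":0,"spin":0},{"gripper":0.0,"tx":0,"ty":0,"tz":0,"spin":0}]'
python3 rem.py; python3 - <<'E'
from h import *
g=grab_frame("side");f=grab_frame("top")
a=cv2.resize(f["pixels"][145:245,190:290,::-1],None,fx=4,fy=4,interpolation=cv2.INTER_CUBIC)
b=cv2.resize(g["pixels"][140:240,260:360,::-1],None,fx=4,fy=4,interpolation=cv2.INTER_CUBIC)
cv2.imwrite("pics/c3.png",np.hstack([a,b])); cv2.imwrite("pics/s3.png",g["pixels"][:,:,::-1])
E
```

```text
clock: 8.85
eef_pos: [582.8, 136.1, 84.4]
tcp_rot: [3.14, -0.0, 1.92]
contact_force: [-2.8, 4.9, 17.1]
opening: 0.15
8.85 [582.80737551 136.08120027  84.40283341] [ 1.79905372e+02 -8.38493512e-03  1.10032182e+02] tx -0.7392232785492522 ty -1.1288924622737935 F [-2.81815354  4.93541657 17.12447506] T [ 0.74876562  0.87696845 -0.10558038] open 12.842186347755533 q [ 0.23  0.48  1.81  0.    0.85 -0.12]
clock: 9.65
eef_pos: [583.0, 136.1, 84.4]
tcp_rot: [3.14, -0.001, 1.502]
contact_force: [-3.0, 4.8, 15.3]
opening: 0.153
9.65 [582.99082443 136.139733    84.3839779 ] [ 1.79895533e+02 -5.37085095e-02  8.60315708e+01] tx -1.2055720823417435 ty -0.9095714980263641 F [-3.02867501  4.80046638 15.32971245] T [ 0.83662915  0.66646563 -0.10405306] open 13.052408736807212 q [0.23 0.48 1.81 0.   0.85 0.3 ]
```

View pics/c3.png

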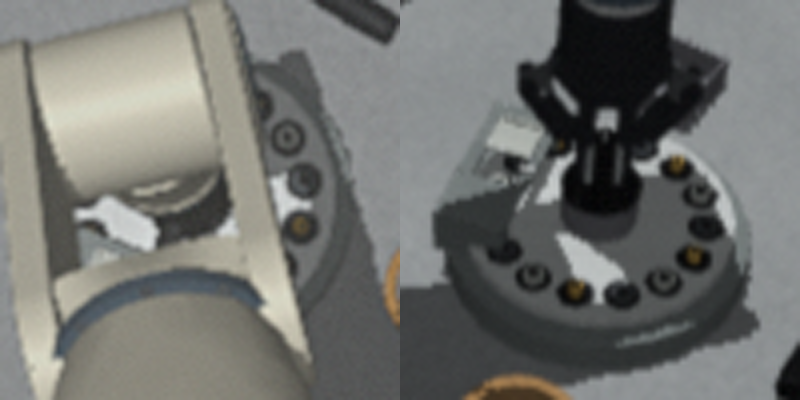

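View pics/s3.png

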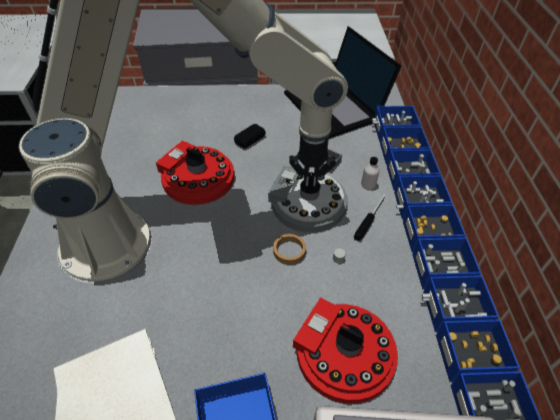

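The side crop shows the shutter slid open at about (500, 150), with a pocket showing in the window. The fingers are flat on the bar at (600, 180), and the ring, bottle, driver, tray and spacer are in place. TCP yaw turned 158.0° → 86.0°, which is 72.0°. The knob is held 7.1 mm down at 15 N against the 9 N spring, with almost no twist torque, so I'm handing in.

```bash
python3 -c "
from rig import *
s=sense(); print(s['clock'],s['eef_pos'],s['contact_force'],s['wrist_torque']); sign_off()"
```

```text
9.75 [582.99549709 136.15686872  84.39398261] [-2.84250584  4.68868832 16.1433589 ] [ 0.8597339   0.6906166  -0.03322803]
the job is handed in; nothing more can be done
```

I gripped the grey dial's knob, pressed it onto its end stop at home and turned it 72° clockwise in three 24° steps to the third stop. I handed the job in at 9.75 s, still holding it pressed there.

**Last checks:**
- **Press:** the fingers went down 7.1 mm, and the knob is held with about 16 N against the 9 N spring.
- **Turn:** the tool turned 72.0°. The jaws stayed at about 13 mm on the 14 mm bar, so slipping is unlikely. Almost no twist torque was left, which fits sitting in a click.
- **Picture:** the shutter is open with a pocket in the window, and the other things in view looked unmoved.

**Not confirmed:** the pocket pattern appears to repeat every three pockets, so the pictures alone cannot prove the 72° turn; that rests on the tool's angle and the unchanged grip. A side force of about 5 N remained, because the tool sits roughly 1 mm off the knob's axis.

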